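# Put the microwave parts back in their trays

### The arm

A 6-joint arm with a two-finger parallel gripper is mounted at the origin on the work surface. World frame = base frame: x ahead of the robot, y to its left, z up, the work surface at z = 0. Lengths are in mm, angles in degrees, forces in N, time in s.
With the tool pointing down it reaches from about 375 to 825 mm from the base axis. Payload 5.5 kg.
Tool frame: the origin (TCP) lies at the very end of the fingers, on their centre line; the grasp point (between the pads) lies 19 mm behind it; z points along the fingers, y is the line along which they close (so a half turn about z gives the same grasp; the last joint's range is limited). The gripper opens to 85 mm and grips with 20 to 120 N. Pads are 22 mm wide; open, the fingers measure 114 mm over their backs; the gripper's body (76 mm by 85 mm) begins 54 mm behind the grasp point. The pads swing forward as they close: fully open they stand 13 mm farther back than shut.
Start: joints at [76.146, 17.962, -2.699, 69.339, 0, 90], TCP at [143.667, 582.541, 231.299] pointing down, gripper open.
Joint ranges: [-152.73, 152.73], [-39.44, 99.34], [-58.76, 71.6], [-118.89, 123.64], [-81.53, 83.1], [-180, 180]. Speed limits (degrees/s): [136.94, 136.94, 172.46, 180, 180, 180].

### API

Orientations are given as a 3x3 rotation matrix whose columns are the frame's x, y, z axes.
In Python, from cell import * gives the robot as it stands. The module is installed in compiled form; this text tells all that it offers. Calls block until the motion is done:
- goto(position, orientation): joint-space move of the TCP to a pose.
- servo_line(position, speed=150, attitude=None): straight line of the TCP; attitude=None keeps the orientation; speed is the mean speed in mm/s.
- move_j(angles): joint-space move.
- command_gripper(opening, f_grip=None): opening from 0.0 (shut) to 1.0 (fully open); f_grip is the grip in N (None keeps the last); returns when the fingers have stopped.
- hold(seconds).
- ik(position, orientation): joint angles nearest the present ones, or None.
- read_state(): the state.
- capture(name): name is "side" or "top"; returns (picture, depth): 420x560x3 uint8, blue, green, red; 420x560 float32, mm along the optical axis (not along the pixel's ray), 0 where there is no reading.
- camera_model(name): a dict with "fx", "fy", "cx", "cy" (pixels), "rvec" (rotation vector, rad) and "tvec" (3), from world to camera coordinates, as OpenCV has them. Camera axes: x right, y down, z forward; pixel columns grow to the right and rows downward; lengths in mm; the calibration is good to about 2 mm. A picture is of the moment at which its call begins. camera_model takes no time and is no camera call.
A pose or a line that the arm cannot do raises Unreachable and nothing moves.
- finish_job(): hands the job in; it is judged then, once.
The state is a dict: "time": time; "q": joint angles; "joint_vel": joint speeds; "joint_torque": joint torques, N m; "ee_pos": TCP position; "eef_rot": TCP orientation; "ft_force": force on the tool from outside, world axes, zero at the start; "moment": the same for the moment, N m; "gripper_width": opening from 0.0 (shut) to 1.0 (fully open); "grip_force": force on a finger pad.
Only numpy, scipy, OpenCV 4.12 (cv2) and the standard library are available. Lean on these libraries where they do the work, as an engineer would, in place of code of your own. Each camera call takes 0.05 s, during which the arm holds its last target. There are 200 camera calls.

### The job

The measurement is over: put the five waveguide and coaxial parts lying loose on the bench back into the three black trays, each in the tray that already holds its own kind, one part to each empty bay, so that every bay is filled. Set each one down flat on the tray's floor, not dropped, lying the same way as the parts already there (either way round). Leave the multimeter and the solvent bottle where they are.

Things in the scene. Friction and masses are not known exactly. Their poses are not given: they have to be found in the camera images.
- section_long: Longer straight waveguide section, bare metal, 86 mm long (x): a tube 12.7 mm wide (y), 25.4 mm high, between two square end flanges, 41 by 41 by 5 mm, on whose edges it lies. The tube spans 8 to 33 mm above the underside, bare for 76 mm in the middle: pinch it there across y. Ends alike. Origin: centre of underside; z up. 150 g.
- section_short: Shorter straight waveguide section, bare metal, 62 mm long (x): a tube 12.7 mm wide (y), 25.4 mm high, between two square end flanges, 41 by 41 by 5 mm, on whose edges it lies. The tube spans 8 to 33 mm above the underside, bare for 52 mm in the middle: pinch it there across y. Ends alike. Origin: centre of underside; z up. 120 g.
- attenuator_long: Longer coaxial attenuator: bare metal block with cooling fins, 50 mm long (x), 30 mm wide (y), 36 mm high, with a round connector 13 mm long on each end face at mid height (20 mm diameter at +x, 16 mm at -x), 76 mm overall. Pinch the block across y. Origin: centre of underside; z up. 200 g.
- attenuator_short: Shorter coaxial attenuator: bare metal block with cooling fins, 30 mm long (x), 30 mm wide (y), 36 mm high, with a round connector 13 mm long on each end face at mid height (20 mm diameter at +x, 16 mm at -x), 56 mm overall. Pinch the block across y. Origin: centre of underside; z up. 140 g.
- adapter: Coax-to-waveguide adapter, bare metal, standing on its square flange (41 by 41 mm, 5 mm thick): a closed upright tube, 12.7 mm (x) by 25.4 mm (y), rises from the flange to 40 mm, and a round connector (16 mm diameter) sticks out to +x, 26 mm up, to 28 mm from the origin. Pinch the tube across y (25.4 mm). Origin: centre of the flange's underside; z up. 120 g.
- tray_sections: Black tray, fixed, 110 (x) by 204 (y) mm; walls 12 mm high, floor 3 mm thick. Two 10 mm high dividers make three bays along y, centred at y = -66, 0, +66 mm, each 104 (x) by 63 (y) mm inside. Origin: centre of underside; z up. Its +y bay already holds a straight waveguide section (fixed, along the tray's x); the middle and -y bays are empty, for the loose sections in either order.
- tray_attenuators: Black tray, fixed, 110 (x) by 204 (y) mm; walls 12 mm high, floor 3 mm thick. Two 10 mm high dividers make three bays along y, centred at y = -66, 0, +66 mm, each 104 (x) by 63 (y) mm inside. Origin: centre of underside; z up. Its middle bay already holds a finned attenuator (fixed, along the tray's x); the -y and +y bays are empty, for the loose attenuators in either order.
- tray_adapters: Black tray, fixed, 110 (x) by 204 (y) mm; walls 12 mm high, floor 3 mm thick. Two 10 mm high dividers make three bays along y, centred at y = -66, 0, +66 mm, each 104 (x) by 63 (y) mm inside. Origin: centre of underside; z up. Its -y and +y bays already hold an adapter each (fixed, connector to the tray's +x); the middle bay is empty, for the loose adapter.
- multimeter: Bystander: grey hand-held multimeter lying on its back, 180 (x) by 85 (y) by 40 mm, its knob to 49 mm. Origin: centre of its underside.
- solvent_bottle: Bystander: clear bottle with a white cap, 60 mm in diameter, 125 mm tall. Origin: centre of its underside.

How it is judged (in metres and radians):
At the end, for the whole second after the job is handed in: Each part in an empty bay of its kind's tray, one to a bay, at rest (under 0.02 m/s): flat on the floor (within 3 mm, tilt under 0.08 rad), origin within 33 mm (tray x) and 18 mm (tray y) of the bay's centre, its x axis within 0.35 rad of the tray's, either way round ((((x of section_long in the frame of tray_sections between -0.033 and 0.033 m and y of section_long in the frame of tray_sections between -0.018 and 0.018 m and z of section_long in the frame of tray_sections between 0 and 0.006 m and angle between section_long's own z axis and vertical below 0.08 rad and angle between the x axis of section_long and the x axis of tray_sections, either way round below 0.35 rad) and (x of section_short in the frame of tray_sections between -0.033 and 0.033 m and y of section_short in the frame of tray_sections between -0.084 and -0.048 m and z of section_short in the frame of tray_sections between 0 and 0.006 m and angle between section_short's own z axis and vertical below 0.08 rad and angle between the x axis of section_short and the x axis of tray_sections, either way round below 0.35 rad)) or ((x of section_long in the frame of tray_sections between -0.033 and 0.033 m and y of section_long in the frame of tray_sections between -0.084 and -0.048 m and z of section_long in the frame of tray_sections between 0 and 0.006 m and angle between section_long's own z axis and vertical below 0.08 rad and angle between the x axis of section_long and the x axis of tray_sections, either way round below 0.35 rad) and (x of section_short in the frame of tray_sections between -0.033 and 0.033 m and y of section_short in the frame of tray_sections between -0.018 and 0.018 m and z of section_short in the frame of tray_sections between 0 and 0.006 m and angle between section_short's own z axis and vertical below 0.08 rad and angle between the x axis of section_short and the x axis of tray_sections, either way round below 0.35 rad))) and (((x of attenuator_long in the frame of tray_attenuators between -0.033 and 0.033 m and y of attenuator_long in the frame of tray_attenuators between -0.084 and -0.048 m and z of attenuator_long in the frame of tray_attenuators between 0 and 0.006 m and angle between attenuator_long's own z axis and vertical below 0.08 rad and angle between the x axis of attenuator_long and the x axis of tray_attenuators, either way round below 0.35 rad) and (x of attenuator_short in the frame of tray_attenuators between -0.033 and 0.033 m and y of attenuator_short in the frame of tray_attenuators between 0.048 and 0.084 m and z of attenuator_short in the frame of tray_attenuators between 0 and 0.006 m and angle between attenuator_short's own z axis and vertical below 0.08 rad and angle between the x axis of attenuator_short and the x axis of tray_attenuators, either way round below 0.35 rad)) or ((x of attenuator_long in the frame of tray_attenuators between -0.033 and 0.033 m and y of attenuator_long in the frame of tray_attenuators between 0.048 and 0.084 m and z of attenuator_long in the frame of tray_attenuators between 0 and 0.006 m and angle between attenuator_long's own z axis and vertical below 0.08 rad and angle between the x axis of attenuator_long and the x axis of tray_attenuators, either way round below 0.35 rad) and (x of attenuator_short in the frame of tray_attenuators between -0.033 and 0.033 m and y of attenuator_short in the frame of tray_attenuators between -0.084 and -0.048 m and z of attenuator_short in the frame of tray_attenuators between 0 and 0.006 m and angle between attenuator_short's own z axis and vertical below 0.08 rad and angle between the x axis of attenuator_short and the x axis of tray_attenuators, either way round below 0.35 rad))) and x of adapter in the frame of tray_adapters between -0.033 and 0.033 m and y of adapter in the frame of tray_adapters between -0.018 and 0.018 m and z of adapter in the frame of tray_adapters between 0 and 0.006 m and angle between adapter's own z axis and vertical below 0.08 rad and angle between the x axis of adapter and the x axis of tray_adapters, either way round below 0.35 rad and linear speed of each of section_long, section_short, attenuator_long, attenuator_short, adapter below 0.02 m/s); the robot touches nothing.
It fails at once if a part is dropped or thrown (faster than 0.7 m/s while the fingers do not hold it) ((linear speed of section_long above 0.7 m/s and contact force between section_long and the fingers below 0.1 N) or (linear speed of section_short above 0.7 m/s and contact force between section_short and the fingers below 0.1 N) or (linear speed of attenuator_long above 0.7 m/s and contact force between attenuator_long and the fingers below 0.1 N) or (linear speed of attenuator_short above 0.7 m/s and contact force between attenuator_short and the fingers below 0.1 N) or (linear speed of adapter above 0.7 m/s and contact force between adapter and the fingers below 0.1 N)).
It fails at once if the multimeter or the solvent bottle is moved by more than 15 mm (distance of any of multimeter, solvent_bottle from where it was at the start of the episode above 0.015 m).
It also fails if it takes over 134 s, if anything falls off the work surface, if the arm or the gripper's body presses on something with over 40 N, if the wrist force passes 120 N, or if a joint passes its speed limit or range.

## Working session

There is one attempt and no reset: what is moved stays moved. The work goes in short steps, each a Python script; the robot and the scene stay as the last script left them, time stands still between calls to the robot, and variables do not carry over. Pictures are saved under pics/ and viewed, at most 14 in all, crops included, and the job is handed in when it is done.

```bash
mkdir -p pics
python3 - <<'E'
from cell import *
import cv2,numpy as np
for n in("side","top"):
    p,d=capture(n);cv2.imwrite(f"pics/{n}0.png",p);np.save(f"{n}0.npy",d)
    c=camera_model(n);R=cv2.Rodrigues(np.array(c["rvec"]))[0];print(n,c,-R.T@np.array(c["tvec"]).ravel(),(d>0).mean())
print(read_state()["time"])
E
```

```text
side {'fx': 403.7793351223583, 'fy': 403.7793351223583, 'cx': 277.45850787045583, 'cy': 205.63537402674967, 'rvec': array([ 0.10005568, -2.88880927,  1.13746658]), 'tvec': array([ 492.0575191 ,   20.25373913, 1172.29203553])} [425.56048584 817.89888456 875.63640864] 0.9961522108843538
top {'fx': 490.12870307055374, 'fy': 490.12870307055374, 'cx': 280.46618321738225, 'cy': 204.92068341051555, 'rvec': array([ 2.15388057, -2.16442089,  0.13842376]), 'tvec': array([  32.91625968,  492.11180431, 1667.38224788])} [ 282.08932041   37.69962192 1715.34994169] 0.9961394557823129
0.1
```

View pics/top0.png

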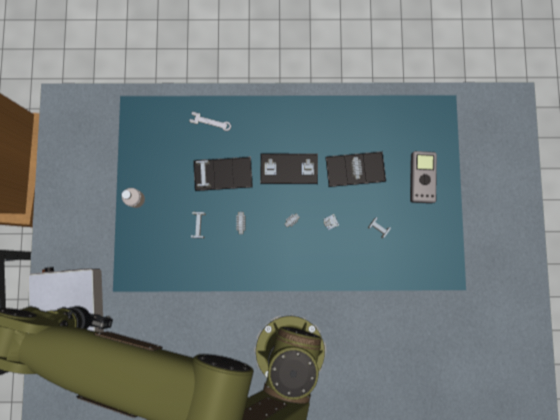

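View pics/side0.png

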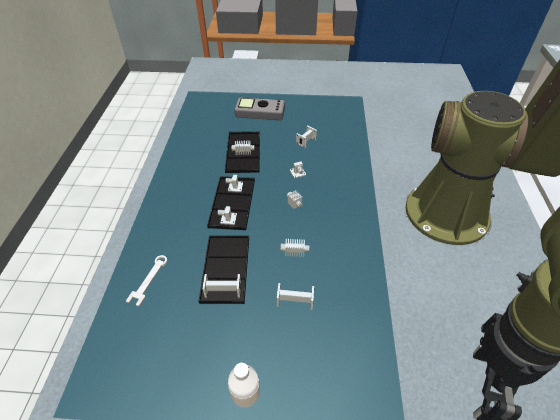

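The top view (image up = +x, left = +y) shows these loose parts:
- long section at (198,225)
- long attenuator at (241,222)
- short attenuator at (292,220)
- adapter at (332,222)
- short section at (380,228)

The trays are at (222,173) for sections, (289,168) for adapters and (356,168) for attenuators. The bottle is at (132,197) and the meter at (424,177). The side view agrees.

```bash
cat > vis.py <<'E'
import cv2,numpy as np
from cell import camera_model
def cloud(n,d):
    c=camera_model(n);R=cv2.Rodrigues(np.array(c["rvec"]))[0];t=np.array(c["tvec"]).ravel()
    v,u=np.indices(d.shape)
    P=np.stack([(u-c["cx"])/c["fx"]*d,(v-c["cy"])/c["fy"]*d,d],-1)
    return (P-t)@R
E
python3 - <<'E'
from vis import *
rois={"secL":(184,205,212,242),"attL":(230,205,252,240),"attS":(280,208,303,232),"ad":(320,210,344,234),"secS":(366,214,395,242)}
for n in("top","side"):
    p=cv2.imread(f"pics/{n}0.png");d=np.load(f"{n}0.npy");W=cloud(n,d)
    hsv=cv2.cvtColor(p,cv2.COLOR_BGR2HSV)
    X=W[...,0];Y=W[...,1];Z=W[...,2]
    tb=(X>350)&(X<450)&(Z<15)&(d>0)&(abs(Y)<300);print(n,"table z",np.percentile(Z[tb],[5,50,95]))
    # loose parts: not teal (low saturation), and tray: dark
    m=((hsv[...,1]<95)&(hsv[...,2]>75)&(X>350)&(X<760)&(abs(Y)<600)&(Z<150)).astype(np.uint8)
    k,l,s,_=cv2.connectedComponentsWithStats(m)
    for i in range(1,k):
        if s[i,4]<25:continue
        q=W[l==i];r=cv2.minAreaRect(q[:,:2].astype(np.float32))
        print("part",s[i],"rect",np.round(r[0]),np.round(r[1]),round(r[2]),"zmax",np.round(np.percentile(q[:,2],[10,50,95])),"mean",q[:,:2].mean(0).round())
    m=((hsv[...,2]<50)&(X>480)&(X<700)&(abs(Y)<500)&(Z<60)).astype(np.uint8)
    m=cv2.morphologyEx(m,cv2.MORPH_CLOSE,np.ones((7,7)))
    k,l,s,_=cv2.connectedComponentsWithStats(m)
    for i in range(1,k):
        if s[i,4]<300:continue
        q=W[l==i];q=q[q[:,2]>7] ;r=cv2.minAreaRect(q[:,:2].astype(np.float32))
        print("tray",s[i],np.round(r[0],1),np.round(r[1]),round(r[2],1),np.percentile(q[:,2],[10,50,90]).round())
p=cv2.imread("pics/top0.png")[135:255,175:405]
cv2.imwrite("pics/zt.png",cv2.resize(p,None,fx=3.45,fy=3.45,interpolation=cv2.INTER_CUBIC))
p=cv2.imread("pics/side0.png")[120:310,190:330]
cv2.imwrite("pics/zs.png",cv2.resize(p,None,fx=3.1,fy=3.1,interpolation=cv2.INTER_CUBIC))
E
```

```text
top table z [-5.65954738  0.98555007  8.0609972 ]
part [  190   131   272   116 21195] rect [ 555. -126.] [948. 410.] 90 zmax [-4.  1. 37.] mean [ 517. -167.]
part [351 156  12  24 219] rect [ 629. -239.] [85. 41.] 5 zmax [ 4. 32. 43.] mean [ 624. -237.]
part [196 158  15  29 220] rect [614. 305.] [104.  48.] 4 zmax [ 3. 35. 47.] mean [610. 302.]
part [264 158  13  18 198] rect [633.  67.] [63. 43.] 0 zmax [ 2.  9. 45.] mean [627.  67.]
part [301 158  14  18 207] rect [633. -67.] [47. 64.] 89 zmax [ 1.  9. 44.] mean [627. -65.]
part [439 168  14  15  35] rect [ 604. -556.] [61. 20.] 40 zmax [-5.  2.  5.] mean [ 603. -557.]
part [121 187  25  22 419] rect [524. 551.] [92. 70.] 57 zmax [  1.  81. 127.] mean [515. 531.]
side table z [-3.2234162  -0.43482845  2.81330521]
part [234  97  51  24 863] rect [ 600. -501.] [156. 194.] 87 zmax [11. 37. 42.] mean [ 596. -454.]
part [296 125  21  24 269] rect [ 415. -340.] [117.  78.] 52 zmax [ 0. 24. 40.] mean [ 416. -310.]
part [231 140  24  15 253] rect [ 632. -258.] [77. 85.] 11 zmax [ 2. 23. 39.] mean [ 628. -236.]
part [289 161  18  18 199] 
[... 293 characters left out ...]
 57.] [52. 71.] 22 zmax [ 4. 10. 43.] mean [632.  70.]
part [209 235  40   1  40] rect [619. 133.] [109.   5.] 3 zmax [ 9. 12. 14.] mean [618. 133.]
part [280 238  30  20 428] rect [436. 154.] [79. 64.] 0 zmax [-1. 21. 36.] mean [436. 168.]
part [201 274  40  24 494] rect [614. 287.] [97. 69.] 3 zmax [ 7. 31. 44.] mean [609. 302.]
part [273 282  42  30 563] rect [430. 304.] [75. 96.] 87 zmax [-1. 26. 41.] mean [430. 317.]
part [  123   306   206   114 16793] rect [557. 465.] [424. 251.] 4 zmax [-2. -0. 62.] mean [539. 501.]
part [178 323  15  10  40] rect [683. 407.] [21. 37.] 76 zmax [-3. -1.  2.] mean [683. 405.]
tray [ 199  132   61  172 4855] [587.5 246.6] [ 165. 1176.] 7.8 [ 8. 10. 21.]
```

View pics/zt.png

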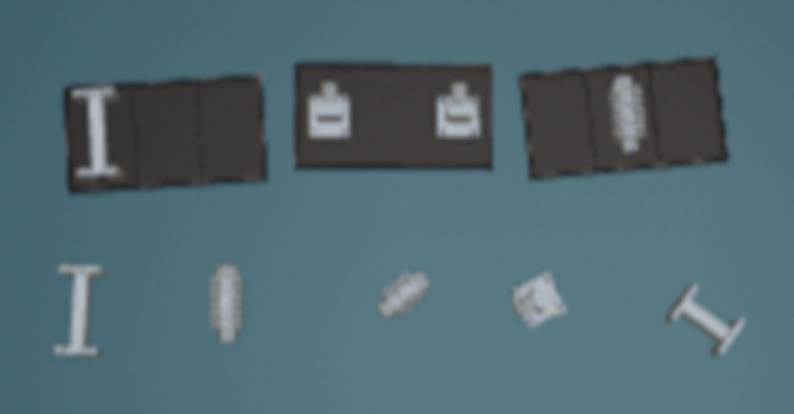

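View pics/zs.png

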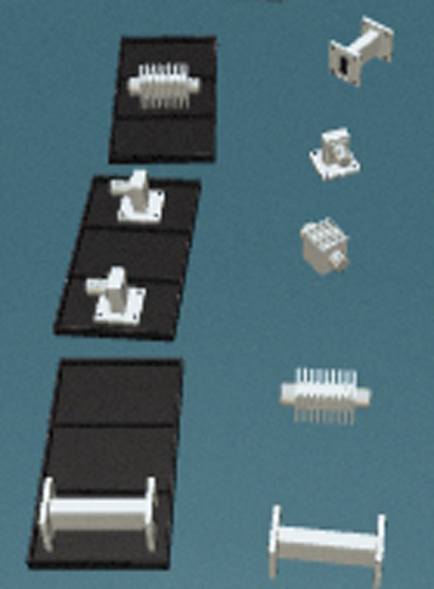

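```bash
cat >> vis.py <<'E'
def cast(n,uv,z):
    c=camera_model(n);R=cv2.Rodrigues(np.array(c["rvec"]))[0];C=-R.T@np.array(c["tvec"]).ravel()
    K=np.array([[c["fx"],0,c["cx"]],[0,c["fy"],c["cy"]],[0,0,1]])
    r=cv2.undistortPoints(np.float64(uv).reshape(-1,1,2),K,None)[:,0]
    D=np.c_[r,np.ones(len(r))]@R
    return (C+D*((z-C[2])/D[:,2])[:,None])[:,:2]
def blobs(p,roi,dark=False,k=6):
    "upscaled mask contour points (full-image pixel coords) of each blob in roi"
    x0,y0,x1,y1=roi
    g=cv2.resize(p[y0:y1,x0:x1],None,fx=k,fy=k,interpolation=cv2.INTER_CUBIC)[...,2].astype(float) # red: teal is low
    b=np.median(g); m=((g<b-18) if dark else (g>b+45)).astype(np.uint8)
    cs,_=cv2.findContours(m,cv2.RETR_EXTERNAL,cv2.CHAIN_APPROX_NONE)
    c=max(cs,key=cv2.contourArea)
    return (c[:,0]+0.5)/k-0.5+[x0,y0]
E
cat > meas.py <<'E'
from vis import *
P={"secL":(182,203,215,246,20),"attL":(226,203,256,242,18),"attS":(276,206,308,235,18),"ad":(317,208,347,238,5),"secS":(362,212,398,244,20)}
def rect(c,z,n="top"):
    r=cv2.minAreaRect(cast(n,c,z).astype(np.float32));(w,h),a=r[1],r[2]
    if w<h:w,h,a=h,w,a+90
    return np.round(r[0],1),round(w),round(h),round((a+90)%180-90,1)
if __name__=="__main__":
    p=cv2.imread("pics/top0.png")
    for k,v in P.items():
        c=blobs(p,v[:4]);print(k,rect(c,v[4]))
    # trays: dark region convex hull
    m=(p[...,0]<66).astype(np.uint8);m[:145]=0;m[200:]=0
    big=cv2.resize(p,None,fx=4,fy=4,interpolation=cv2.INTER_CUBIC)
    for k,(x0,x1) in {"tS":(186,258),"tAd":(254,324),"tAt":(320,392)}.items():
        g=cv2.resize(p[143:198,x0:x1],None,fx=6,fy=6,interpolation=cv2.INTER_CUBIC)[...,0]
        cs,_=cv2.findContours((g<72).astype(np.uint8),cv2.RETR_EXTERNAL,cv2.CHAIN_APPROX_NONE)
        c=max(cs,key=cv2.contourArea)[:,0];c=(c+.5)/6-.5+[x0,143];print(k,rect(c,6))
    # adapter tube top by depth, both views
    for n in("top","side"):
        W=cloud(n,np.load(f"{n}0.npy"))
        for nm,(x,y) in {"ad":(440,-139),"attS":(444,-5),"attL":(436,168),"secL":(430,317),"secS":(416,-310)}.items():
            q=W[(abs(W[...,0]-x)<50)&(abs(W[...,1]-y)<50)&(W[...,2]>(34 if n=="side" else 28))&(W[...,2]<50)]
            print(n,nm,len(q),q.mean(0).round(1))
E
python3 meas.py
```

```text
secL (array([427.1, 320.1]), 90, 41, -1.6)
attL (array([433.1, 170.4]), 74, 24, -1.6)
attS (array([442.3,  -6.7]), 53, 21, -51.6)
ad (array([ 435.7, -144.2]), 43, 43, -66.4)
secS (array([ 414.8, -314.2]), 63, 39, 53.5)
tS (array([609.1, 235.4]), 205, 111, -86.3)
tAd (array([626.5,   1.1]), 201, 109, 89.7)
tAt (array([ 623.9, -236.1]), 205, 110, -85.0)
top ad 51 [ 433.8 -138.8   37.3]
top attS 70 [442.8  -9.7  34.7]
top attL 100 [434.1 169.9  35.6]
top secL 126 [427.7 315.6  36.8]
top secS 101 [ 413.8 -309.5   36.4]
side ad 37 [ 438.7 -142.    37.7]
side attS 46 [443.3  -5.8  36. ]
side attL 70 [435.5 168.7  35.9]
side secL 109 [431.2 316.3  38.4]
side secS 54 [ 416.9 -310.1   38.1]
```

Run:
```python
from meas import *
p=cv2.imread("pics/top0.png")
for k in("attS","attL","secS","secL"):
    v=P[k];c=cast("top",blobs(p,v[:4]),v[4]).astype(np.float32)
    m=cv2.moments(c);print(k,np.round([m["m10"]/m["m00"],m["m01"]/m["m00"]],1),np.degrees(.5*np.arctan2(2*m["mu11"],m["mu20"]-m["mu02"])).round(1))
f=lambda n,x0,y0,x1,y1:cv2.resize(cv2.imread(f"pics/{n}0.png")[y0:y1,x0:x1],(390,290),interpolation=cv2.INTER_LANCZOS4)
cv2.imwrite("pics/z2.png",np.vstack([np.hstack([f("top",272,206,312,236),f("side",276,186,316,216)]),np.hstack([f("top",312,207,352,237),f("side",279,155,319,185)])]))
```

```text
attS [442.1  -8.2] -50.9
attL [434.8 170.5] 0.2
secS [ 413.9 -313.4] 53.2
secL [427.1 318.8] -2.6
```

View pics/z2.png

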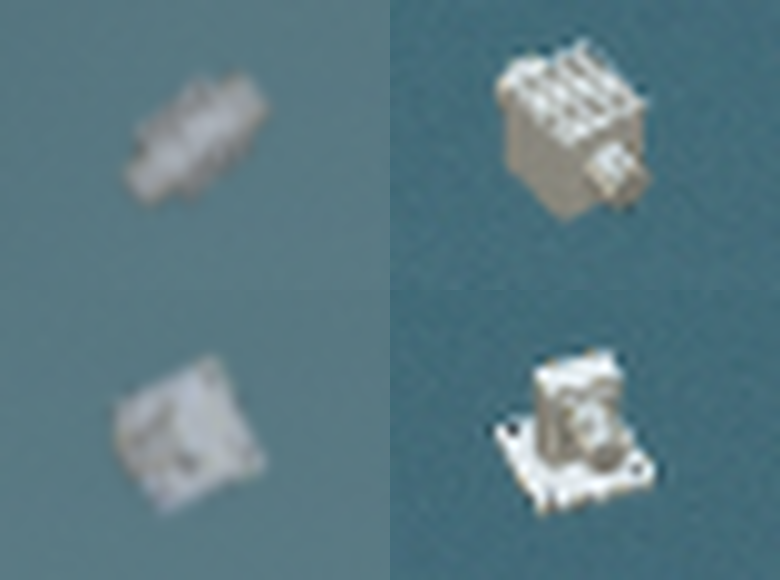

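```bash
cat > pp.py <<'E'
from cell import *
import numpy as np
TR={"S":(609.1,235.4,3.7),"Ad":(626.5,1.1,-.3),"At":(623.9,-236.1,5.0)}
#       x     y    yaw   TCP height over underside, width, tray, bay y
PT={"secL":(428,318,-2.2,7,12.7,"S",0),"secS":(414.5,-312,53.3,7,12.7,"S",-66),
"attL":(434.3,170,-.5,9,30,"At",66),"attS":(442.5,-7,-51.2,9,30,"At",-66),"ad":(437,-141.5,-66.4,12,25.4,"Ad",0)}
def rot(yaw):
    a=np.radians(yaw+90);y=np.array([np.cos(a),np.sin(a),0]);z=np.array([0,0,-1.])
    return np.c_[np.cross(y,z),y,z]
def run(name,H=125):
    x,y,yaw,h,w,t,by=PT[name];tx,ty,ta=TR[t];a=np.radians(ta)
    gx,gy=tx-by*np.sin(a),ty+by*np.cos(a)
    cand=[(max(abs(A[5]),abs(B[5])),k) for k in(0,180,-180) for A in[ik([x,y,H],rot(yaw+k))] for B in[ik([gx,gy,H],rot(ta+k))] if A is not None and B is not None]
    k=min(cand)[1];R,G=rot(yaw+k),rot(ta+k)
    command_gripper(.8)
    (goto if name=="secL" else lambda p,r:servo_line(p,250,r))([x,y,H],R)
    servo_line([x,y,h],110);command_gripper(0,50)
    s=read_state();print(name,k,"width",round(s["gripper_width"]*85,1),"grip",s["grip_force"],"t",s["time"])
    if abs(s["gripper_width"]*85-w)>6: raise SystemExit("bad grasp")
    servo_line([x,y,H],120)
    print("held",round(read_state()["gripper_width"]*85,1),read_state()["ft_force"].round(1))
    servo_line([gx,gy,H],220,G)
    servo_line([gx,gy,h+15],110);servo_line([gx,gy,h+3.5],25)
    s=read_state();print("down",s["ft_force"].round(1),round(s["gripper_width"]*85,1))
    command_gripper((w+12)/85);servo_line([gx,gy,h+60],110)
    print("done",read_state()["time"])
E
python3 - <<'E'
from pp import *
run("secL")
E
```

```text
secL 0 width 11.9 grip 49.26403105258942 t 3.675
held 11.8 [ 0.  -0.4 -1.8]
down [-0.5  0.3 -0.2] 11.8
done 8.5083
```

Run:
```python
from pp import *
for n in("attL","attS","ad","secS"): run(n)
import cv2
servo_line([450,235,200],250)
f=lambda n,x0,y0,x1,y1,w,h:cv2.resize(capture(n)[0][y0:y1,x0:x1],(w,h),interpolation=cv2.INTER_CUBIC)
p,d=capture("top");cv2.imwrite("pics/top1.png",p)
s,ds=capture("side");cv2.imwrite("pics/side1.png",s);np.save("side1.npy",ds);np.save("top1.npy",d)
cv2.imwrite("pics/z3.png",np.hstack([cv2.resize(p[140:240,180:400],(480,218)).copy() if 0 else cv2.copyMakeBorder(cv2.resize(p[140:240,180:400],(480,218)),0,262,0,0,0),cv2.resize(s[120:320,195:325],(312,480),interpolation=cv2.INTER_CUBIC)]))
```

```text
attL 0 width 29.1 grip 50.370157957077026 t 11.575
held 29.1 [-0.5  0.1 -2.3]
down [-0.9  0.1  3.2] 29.1
done 17.225
attS 0 width 28.9 grip 49.83556509017944 t 20.4583
held 28.9 [ 0.4 -0.3 -1.2]
down [-1.4  0.3  2.5] 29.2
done 25.9333
ad 0 width 24.3 grip 49.54045593738556 t 29.35
held 24.2 [-0.2  0.1 -1.2]
down [-1.6  0.   3.3] 24.6
done 34.3417
secS 0 width 11.7 grip 49.212377071380615 t 38.1917
held 12.2 [ 0.   0.8 -1.8]
down [-2.2  0.2 -0.3] 11.7
done 44.4833
```

View pics/z3.png

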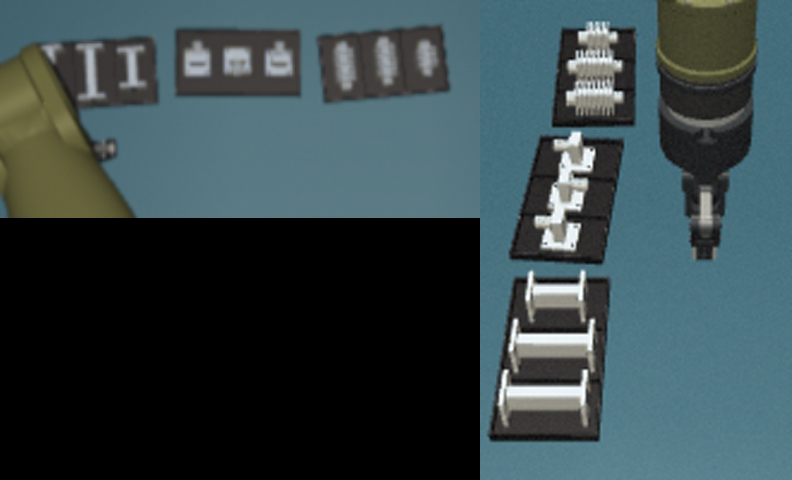

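All five parts sit in their bays: long and short sections at (90,70) and (132,68), adapter at (237,62), attenuators at (345,65) and (428,57). The robot is clear of everything. I'll check heights, positions and angles against the fixed parts before handing in.

Run:
```python
from vis import *
from pp import TR
W=cloud("side",np.load("side1.npy")).reshape(-1,3)
for t,(x,y,a) in TR.items():
    a=np.radians(a);q=W-[x,y,0];L=np.c_[q[:,0]*np.cos(a)+q[:,1]*np.sin(a),-q[:,0]*np.sin(a)+q[:,1]*np.cos(a),q[:,2]]
    for b in(-66,0,66):
        m=L[(abs(L[:,0])<52)&(abs(L[:,1]-b)<30)&(L[:,2]>30)&(L[:,2]<60)]
        vx,vy=cv2.fitLine(m[:,:2].astype(np.float32),cv2.DIST_L2,0,.01,.01)[:2].ravel()
        n=np.linalg.lstsq(np.c_[m[:,:2],np.ones(len(m))],m[:,2],rcond=None)[0]
        print(t,b,(m.mean(0)-[0,b,0]).round(1),"z95",np.percentile(m[:,2],95).round(1),"dir",np.degrees(np.arctan(vy/vx)).round(),"slope",n[:2].round(2))
```

```text
S -66 [ 3.7  3.1 37.6] z95 45.4 dir -0.0 slope [ 0.   -0.06]
S 0 [ 1.1  1.7 37.2] z95 44.7 dir 0.0 slope [-0.01  0.01]
S 66 [ 3.6  0.2 37.1] z95 44.6 dir 0.0 slope [ 0.   -0.07]
Ad -66 [ 8.3  2.5 37.9] z95 45.0 dir -7.0 slope [-0.2  -0.02]
Ad 0 [-1.8  3.  37.7] z95 43.5 dir 4.0 slope [ 0.26 -0.18]
Ad 66 [ 8.5  1.4 38.3] z95 44.4 dir 2.0 slope [-0.22 -0.17]
At -66 [ 4.   3.8 35.7] z95 40.3 dir -18.0 slope [-0.07 -0.05]
At 0 [ 5.1  2.6 35.9] z95 40.5 dir -2.0 slope [-0.01 -0.03]
At 66 [ 2.7  2.1 35.3] z95 39.5 dir 5.0 slope [-0.   -0.02]
```

```bash
python3 -c "
from cell import *
hold(.5);print(finish_job())"
```

```text
the job is handed in; nothing more can be done
None
```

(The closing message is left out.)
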